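Rock a locating block out of its check nest

TASK

Swing the toggle clamp's arm up and over, well past upright, so that it stays back off the locating block. Then take the block by its upright stem and rock it to one side and to the other while it sits in its nest, until both side jaws have been pushed back off its foot; lift it straight up and finish while still holding it upright over the nest, just clear of the jaws (about 2 to 4 cm), without letting go. Leave the small parts round the nest where they lie.

Things in the scene. Friction and masses are not known exactly. Their poses are not given: they have to be found in the camera images.
- nest: The check nest, fixed to the bench: dark steel base plate 165x136 mm, 12 mm thick. Origin on the bench under the centre of the block's seat; +x points to the clamp's post (away from the robot, turned up to 0.35 rad), +y to the left jaw, z up. The block sits on the plate, at z = 12 mm; low guides leave its foot 1 mm fore and aft, 1.5 mm sideways.
- jaw_mid (a point): Point midway between the two side jaws on the block's centreline, 42 mm above the bench. The jaws are steel slides 24 mm wide (x) and 8 mm high (z = 38 to 46 mm) on beds out to 62 mm either side; nothing there is above z = 50 mm. Their noses are 17.6 mm either side of the centre, overlap the foot by 3.4 mm and hang 8 mm above it, so they catch a block pulled straight up.
- block_grip (a point): Point on the locating block's stem, on its centreline, 18 mm below its top and 60 mm above its underside (72 mm above the bench when seated); axes parallel to the nest's when seated. Grip the stem here across its 16 mm thickness, fingers fore and aft (nest x). The tilt of its z axis is the block's lean.
- block: The locating block, aluminium, 90 to 210 g, standing in the nest: foot 28 (x) x 42 (y) x 18 mm high, on it a stem 16 (x) x 34 (y) mm up to 78 mm. Origin at the centre of its underside. To free it, lean it in the nest's y-z plane about the lower edge of its foot on the side leant to: 9 degrees pushes that jaw back about 4 mm; 12 degrees is safe.
- jaw_left (a joint): Left jaw (nest +y): how far it has been pushed outward, m. Starts at 0 to 0.001; moves up to 0.009. Stiff sliding friction of about 12 N, no spring: it stays where pushed. Off the foot's edge at about 0.0035 to 0.004.
- jaw_right (a joint): Right jaw (nest -y): the same, outward towards -y.
- clamp_arm (a joint): Angle of the clamp arm, rad: 0 = down, level over the block with its rubber foot on the block's top; 1.57 = upright; 2.3 = back stop. It is moved by the handle with a few newtons; past upright by about 0.3 rad or more it falls back by itself.
- clamp_handle (a point): Middle of the clamp's T handle, a round bar 13 mm thick and 92 mm long, parallel to the nest's y, at the end of the arm, 150 mm from the pivot. The arm (12 mm wide, 14 mm high) joins it in the middle; pinch the bar beside the arm (about 28 mm from the middle). Down, it is 112 mm above the bench and 70 mm in front of the block's centre.
- clamp_pivot (a point): The clamp arm's hinge: 80 mm behind the seat's centre, 112 mm above the bench; axis along the nest's y. The post's cheeks reach z = 123 mm.
- bronze_bushing: Bystander: flanged bronze bushing, 29x28x29 mm, lying by the nest; origin under its centre. Leave it.
- ball_bearing: Bystander: ball bearing, 38 mm across, 11 mm high, lying flat; origin under its centre. Leave it.
- alu_block_1: Bystander: plain flat aluminium block 34x60x14 mm lying loose on the bench (not the locating block, which stands in the nest); origin under its centre. Leave it.
- star_knob: Bystander: star knob, 29x28x32 mm, standing on the bench; origin under its centre. Leave it.
There are look-alikes about, which are no part of the job. Leave any red or turquoise look-alike of the block alone.

How it is judged:
On the way, in this order (a step that is already met when the one before it is completed fails the run):
1. the clamp arm is swung back past upright with the block still seated (value of joint clamp_arm above 1.7 rad and z of block_grip in the frame of nest below 0.095 m), for 0.2 s.
2. rocked to one side: one jaw is pushed back with the block still in the nest (all of step 1 and value of joint any of jaw_left, jaw_right above 0.003 m), for 0.05 s.
3. rocked to the other side too: both jaws are pushed back with the block still in the nest (all of step 1 and value of joint each of jaw_left, jaw_right above 0.003 m), for 0.05 s.
At the end, for the whole second after the job is handed in: The clamp arm is past 1.7 rad; the block is held in the fingers, touching nothing else, at rest, within 0.2 rad of upright, within 30 mm of the middle of the nest, its underside 3 to 64 mm above the jaws' top (block_grip 109 to 170 mm above the nest's underside) (value of joint clamp_arm above 1.7 rad and z of block_grip in the frame of nest between 0.109 and 0.17 m and x of block_grip in the frame of nest between -0.03 and 0.03 m and y of block_grip in the frame of nest between -0.03 and 0.03 m and angle between block_grip's own z axis and vertical below 0.2 rad and linear speed of block below 0.03 m/s and contact force between the fingers and block above 1 N and contact force between block and nest below 0.1 N and contact force between block and clamp_arm below 0.1 N); the arm keeps its last pose, push and grip.
It fails at once if a small part beside the nest is shifted by more than 20 mm (distance of any of bronze_bushing, ball_bearing, alu_block_1, star_knob from where it was at the start of the episode above 0.02 m).
It fails at once if the block is laid over by more than 0.5 rad (angle between block_grip's own z axis and vertical above 0.5 rad).
It also fails if it takes over 48 s, if anything falls off the work surface, if the arm or the gripper's body presses on something with over 40 N, if the wrist force passes 120 N, or if a joint passes its speed limit or range.

ROBOT

A 6-joint arm with a two-finger parallel gripper is mounted at the origin on a cart in front of the work surface, level with it; the furniture and walls round the work are solid. World frame = base frame: x ahead of the robot, y to its left, z up, the work surface at z = 0. Lengths are in m, angles in rad, forces in N, time in s.
With the tool pointing down it reaches from about 0.425 to 0.95 m from the base axis. Payload 3.5 kg.
Tool frame: the origin (TCP) lies on the centre line of the jaws, within the pads' length; the fingertips stand 17 mm ahead of it and the grasp point (between the pads) lies 2 mm behind it; z points along the fingers, y is the line along which they close (so a half turn about z gives the same grasp; the last joint's range is limited). The gripper opens to 85 mm and grips with 20 to 120 N. Pads are 22 mm wide; open, the fingers measure 114 mm over their backs; the gripper's body (76 mm by 85 mm) begins 54 mm behind the grasp point. The pads swing forward as they close: fully open they stand 13 mm farther back than shut.
Start: joints at [1.112, 0.286, 1.577, -0, 1.279, -0.15], TCP at [0.205, 0.643, 0.248] pointing down, gripper open.
Joint ranges: [-2.77, 2.77], [-0.9, 2.22], [0.21, 2.48], [-1.53, 4.67], [0.24, 2.81], [-2.84, 2.84]. Speed limits (rad/s): [2.79, 2.79, 3.14, 3.14, 3.14, 3.14].

INTERFACE

Orientations are given as a unit quaternion [x, y, z, w].
In Python, from plant import ctrl gives the robot as it stands. The module is installed in compiled form; this text tells all that it offers.
- The arm moves only by the tool drive_tool, never from a script. Its argument "moves" is a list of rows, each a list of 3 entries, a list of its own where there are three numbers: the turn, a rotation vector about the tool's x, y, z in rad, then the shift along the tool's x, y, z in m, then the finger opening in m, from 0 to 0.0854. A call has 1 to 5 rows; each row shifts and turns the commanded pose from where the row before left it, along the tool's axes as they then stand; what a row does not reach is not made up. A row lasts 1/8 s, in which the tool goes at most 62.5 mm and 10.7 degrees, less where a joint would pass 70% of its speed; a pose out of reach is approached as far as the arm can. A call with a gripper value outside its range is refused whole. The fingers move at their own pace and stop on an object; "grip_force" is the grip in N (left out, the last holds). Time passes only in rows, so rows that do not move let the fingers close. It gives the time, the measured TCP pose, the force, the opening and the grip force at its end, in the units of the state.
- ctrl.get_state(): the state, without advancing time (a new reading comes with each control period).
- ctrl.read_camera(name): name is "side" or "top"; returns a dict with "image" (420x560x3 uint8, red, green, blue), "fx", "fy", "cx", "cy" (pixels), "R" (3x3) and "t" (3): a world point X has camera coordinates R X + t. Camera axes: x right, y down, z forward; pixel columns grow to the right and rows downward; lengths in m; the calibration is good to about 2 mm. A picture is of the moment at which its call begins. There is no depth.
- ctrl.sign_off(): hands the job in; it is judged then, once.
The state is a dict: "time": time; "qpos": joint angles; "dq": joint speeds; "joint_efforts": joint torques, N m; "eef_pos": TCP position; "tcp_rot": TCP orientation; "contact_force": force on the tool from outside, world axes, zero at the start; "wrist_torque": the same for the moment, N m; "opening": opening from 0.0 (shut) to 1.0 (fully open); "finger_force": force on a finger pad.
Only numpy, scipy, OpenCV 4.12 (cv2) and the standard library are available. Lean on these libraries where they do the work, as an engineer would, in place of code of your own. Each camera call takes 0.05 s, during which the arm holds its last target. There are 200 camera calls.

## Working session

There is one attempt and no reset: what is moved stays moved. The work goes in short steps, Python scripts to look and compute and a tool call to move; the robot and the scene stay as the last step left them, time stands still between calls to the robot, and variables do not carry over. Pictures are saved under pics/ and viewed, at most 13 in all, crops included, and the job is handed in when it is done.

Besides the shell and the picture viewer there is one more tool, called after ">>>" by a JSON object that holds its "method" and its "body". drive_tool: Moves the arm, as the interface text tells. Its arguments: {"type":"object","properties":{"moves":{"type":"array","items":{"type":"array"}},"grip_force":{"type":"number"}},"required":["moves"]}

```bash
mkdir -p pics; python3 - <<'E'
from plant import ctrl
import cv2,numpy as np,pickle
d={}
for n in ("side","top"):
    c=ctrl.read_camera(n); d[n]=c
    cv2.imwrite(f"pics/{n}0.png",cv2.cvtColor(c["image"],cv2.COLOR_RGB2BGR))
    print(n,c["fx"],c["cx"],c["cy"],np.round(c["R"],3).tolist(),np.round(c["t"],3), np.round(-np.array(c["R"]).T@c["t"],3))
pickle.dump(d,open("c0.pkl","wb"))
s=ctrl.get_state();print({k:np.round(v,3) for k,v in s.items()})
E
```

```text
side 476.7061301411086 273.42857647948216 212.45259899627624 [[-0.92, -0.391, 0.018], [-0.197, 0.424, -0.884], [0.338, -0.817, -0.467]] [0.559 0.176 0.779] [0.286 0.78  0.509]
top 398.84294266674516 282.7955163867581 209.5985962294964 [[-0.096, -0.995, 0.002], [-0.973, 0.093, -0.21], [0.209, -0.022, -0.978]] [0.14  0.558 0.846] [0.38  0.106 0.944]
{'time': np.float64(0.1), 'qpos': array([ 1.112,  0.287,  1.578, -0.   ,  1.279, -0.15 ]), 'dq': array([ 0.001, -0.003, -0.003, -0.001, -0.001,  0.001]), 'joint_efforts': array([ 0.0000e+00, -4.0729e+01, -2.9370e+01, -0.0000e+00,  3.0000e-03,
        0.0000e+00]), 'eef_pos': array([0.205, 0.643, 0.247]), 'tcp_rot': array([ 0.154,  0.988, -0.001, -0.   ]), 'contact_force': array([0.608, 0.161, 0.286]), 'wrist_torque': array([0.045, 0.005, 0.01 ]), 'finger_force': np.float64(0.0), 'opening': np.float64(1.001)}
```

View pics/side0.png

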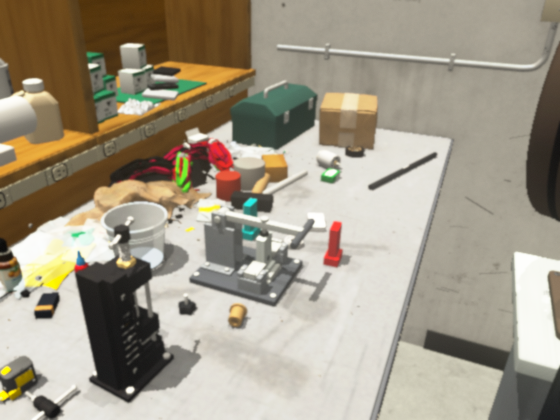

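View pics/top0.png

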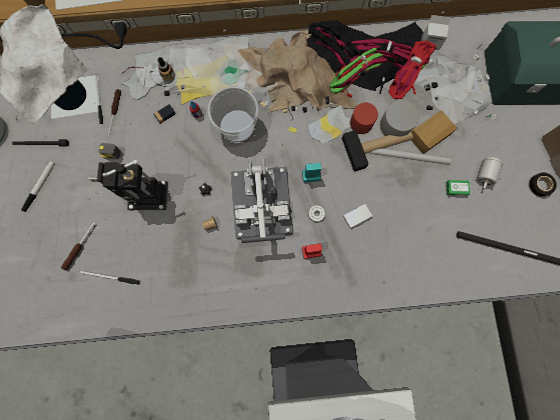

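The nest with the clamp is at top (262,203) and side (250,262). Block candidates:
- The aluminium block in the nest, side (263,250).
- The turquoise look-alike, side (250,218), top (313,173).
- The red look-alike, side (333,243), top (313,251).
- The flat alu block, top (358,216).

I choose the grey one standing under the clamp arm and check it in a close crop.

```bash
python3 - <<'E'
import pickle,cv2,numpy as np
d=pickle.load(open("c0.pkl","rb"))
a=d["side"]["image"][195:305,180:350]; b=d["top"]["image"][150:265,190:300]
a=cv2.resize(a,None,fx=4.4,fy=4.4,interpolation=cv2.INTER_CUBIC)
b=cv2.resize(b,None,fx=5,fy=5,interpolation=cv2.INTER_CUBIC)
for n,i,f,o in(("a",a,4.4,(180,195)),("b",b,5,(190,150))):
    for k in range(0,400,20):
        for ax in(0,1):
            p=int((k-o[ax])*f)
            if 0<=p<i.shape[1-ax]: cv2.putText(i,str(k),(p,10) if ax==0 else (0,p+4),0,.35,(255,0,0)); 
            if 0<=p<i.shape[1-ax]: cv2.line(i,(p,12) if ax==0 else (24,p),(p,20) if ax==0 else (34,p),(255,0,0),1)
    cv2.imwrite(f"pics/crop_{n}.png",cv2.cvtColor(i,cv2.COLOR_RGB2BGR))
E
```

```text
(no output)
```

View pics/crop_a.png

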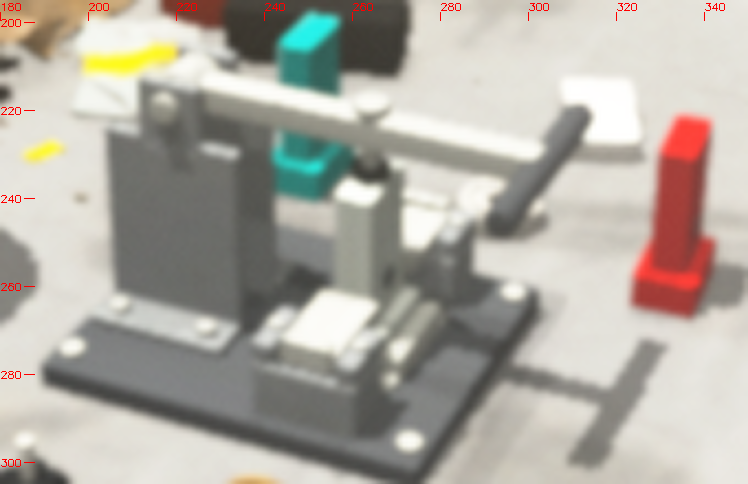

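View pics/crop_b.png

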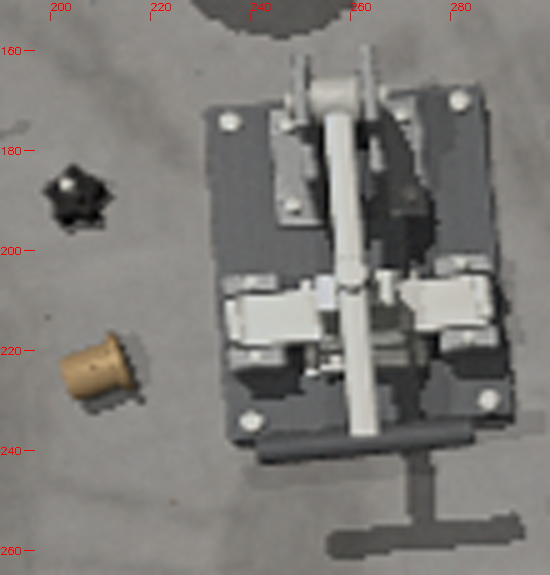

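The block in the nest is plain grey aluminium, with its stem top at side (262,238) under the rubber foot. That matches the description. The handle ends are at side (292,245)/(309,222) and top (242,240)/(282,237). Next I triangulate.

```bash
cat > h.py <<'E'
import numpy as np, cv2
from scipy.spatial.transform import Rotation as Rot
def ray(c,p):
    R=np.array(c["R"]); d=R.T@[(p[0]-c["cx"])/c["fx"],(p[1]-c["cy"])/c["fy"],1]
    return -R.T@c["t"], d/np.linalg.norm(d)
def plane(c,p,z):
    o,d=ray(c,p); return o+d*(z-o[2])/d[2]
def tri(c1,p1,c2,p2):
    o1,d1=ray(c1,p1);o2,d2=ray(c2,p2)
    s=np.linalg.lstsq(np.c_[d1,-d2],o2-o1,rcond=None)[0]
    a=o1+d1*s[0];b=o2+d2*s[1]; return (a+b)/2,np.linalg.norm(a-b)
def proj(c,X):
    v=np.array(c["R"])@X+c["t"]; return np.array([c["fx"]*v[0]/v[2]+c["cx"],c["fy"]*v[1]/v[2]+c["cy"]])
E
python3 - <<'E'
import pickle
from h import *
np.set_printoptions(precision=4,suppress=True)
d=pickle.load(open("c0.pkl","rb"));S,T=d["side"],d["top"]
for n,a,b in(("handle+y",(292,245),(242,240.5)),("handle-y",(309,222),(283,237.5)),("bolt farL",(194,273.5),(234,174)),("bolt nearL",(270,295),(238.5,234)),("bolt nearR",(294.5,261.5),(286,230)),("pivot cap L",(214.5,219),(248,171)),("spindle top",(262,218),(259,205))):
    print(n,*tri(S,a,T,b))
for p in((234,174),(280,170),(286,230),(238.5,234)): print(plane(T,p,.014))
B=np.array([plane(T,p,.014) for p in((234,174),(280,170),(286,230),(238.5,234))]).mean(0);print("mean",B)
for p in((194,273.5),(270,295),(294.5,261.5)): print("S",plane(S,p,.014))
for n,p in(("knob",(204,190)),("bush",(209,224)),("bearing",(317,213)),("alu",(358,216)),("red",(313,251)),("turq",(313,173))):print(n,plane(T,p,.01))
E
```

```text
handle+y [0.5005 0.1788 0.1149] 0.0026944517808330077
handle-y [0.5004 0.0931 0.1127] 0.00579162113556325
bolt farL [0.6767 0.1942 0.0192] 0.0010546340884723387
bolt nearL [0.5302 0.1941 0.0186] 0.0021994274906460666
bolt nearR [0.5291 0.0824 0.0175] 0.002094841471591428
pivot cap L [0.6516 0.1549 0.1144] 0.004118435796505318
spindle top [0.5707 0.1368 0.1262] 0.0034110960209852623
[0.6778 0.1945 0.014 ]
[0.6773 0.0822 0.014 ]
[0.5287 0.082  0.014 ]
[0.5299 0.1943 0.014 ]
mean [0.6034 0.1382 0.014 ]
S [0.6815 0.1879 0.014 ]
S [0.5336 0.1887 0.014 ]
S [0.5319 0.0775 0.014 ]
knob [0.6457 0.2699 0.01  ]
bush [0.5611 0.2627 0.01  ]
bearing [0.5632 0.0041 0.01  ]
alu [ 0.5466 -0.0925  0.01  ]
red [0.4737 0.0238 0.01  ]
turq [0.6633 0.0025 0.01  ]
```

>>> {"method": "drive_tool", "body": {"moves": [[[0,0,0.18],[-0.048,-0.028,0],0.05],[[0,0,0.18],[-0.053,-0.019,0],0.05],[[0,0,0.18],[-0.055,-0.009,0],0.05],[[0,0,0.18],[-0.056,0.001,0],0.05],[[0,0,0.18],[-0.055,0.011,0],0.05]], "grip_force": 25}}

```text
time: 0.72
eef_pos: [0.3941, 0.4345, 0.2478]
tcp_rot: [0.571, 0.821, -0.0, -0.0]
contact_force: [0.5, -0.1, 0.3]
opening: 0.585
finger_force: 0.0
```

```bash
cat > go.py <<'E'
import sys
from plant import ctrl
from h import *
np.set_printoptions(precision=4,suppress=True)
s=ctrl.get_state(); R=Rot.from_quat(s["tcp_rot"]); p=np.array(s["eef_pos"])
print("t",s["time"],"p",p,"F",np.round(s["contact_force"],1),"open",round(float(s["opening"]),3),"ff",s["finger_force"])
D=np.array([[0,1,0],[1,0,0],[0,0,-1.]])
print("turn",(R.inv()*Rot.from_matrix(D)).as_rotvec())
if len(sys.argv)>3:
    g=np.array(list(map(float,sys.argv[1:4]))); print("shift D-frame",D.T@(g-p)," tool",R.inv().apply(g-p))
E
python3 go.py .5005 .164 .20
```

```text
t 0.725 p [0.3941 0.4345 0.2478] F [ 0.5 -0.1  0.3] open 0.585 ff 0.0
turn [-0.0006  0.0003  0.3562]
shift D-frame [-0.2705  0.1064  0.0478]  tool [-0.2907  0.0055  0.0479]
```

>>> {"method": "drive_tool", "body": {"moves": [[[0,0,0.178],[-0.058,0.001,0.005],0.05],[[0,0,0.178],[-0.057,0.011,0.01],0.05],[[0,0,0],[-0.053,0.021,0.01],0.05],[[0,0,0],[-0.053,0.021,0.01],0.05],[[0,0,0],[-0.05,0.021,0.01],0.05]]}}

```text
time: 1.35
eef_pos: [0.5001, 0.1708, 0.2027]
tcp_rot: [0.705, 0.709, -0.0, -0.0]
contact_force: [-0.1, -0.8, -0.1]
opening: 0.586
finger_force: 0.0
```

```bash
python3 go.py .5005 .164 .110
```

```text
t 1.35 p [0.5001 0.1708 0.2027] F [-0.1 -0.8 -0.1] open 0.586 ff 0.0
turn [-0.0003  0.0001  0.0058]
shift D-frame [-0.0068  0.0004  0.0927]  tool [-0.0068  0.0004  0.0927]
```

>>> {"method": "drive_tool", "body": {"moves": [[[0,0,0],[-0.003,0,0.03],0.05],[[0,0,0],[0,0,0.035],0.05],[[0,0,0],[0,0,0.027],0.05],[[0,0,0],[0,0,0],0.05],[[0,0,0],[0,0,0],0.02]]}}

```text
time: 1.98
eef_pos: [0.5006, 0.1698, 0.1122]
tcp_rot: [0.705, 0.709, 0.0, 0.0]
contact_force: [-0.2, -0.6, -0.1]
opening: 0.384
finger_force: 0.0
```

```bash
python3 go.py .5005 .164 .110; python3 - <<'E'
from plant import ctrl
import cv2
c=ctrl.read_camera("side");a=ctrl.read_camera("top")
i=cv2.hconcat([cv2.resize(x,(400,400),interpolation=cv2.INTER_CUBIC) for x in(c["image"][170:290,210:330],a["image"][150:270,200:320])])
cv2.imwrite("pics/g1.png",cv2.cvtColor(i,cv2.COLOR_RGB2BGR))
E
```

```text
t 1.975 p [0.5006 0.1698 0.1122] F [-0.2 -0.6 -0.1] open 0.384 ff 0.0
turn [ 0.0012 -0.0002  0.0061]
shift D-frame [-0.0058 -0.0001  0.0022]  tool [-0.0058 -0.0001  0.0022]
```

View pics/g1.png

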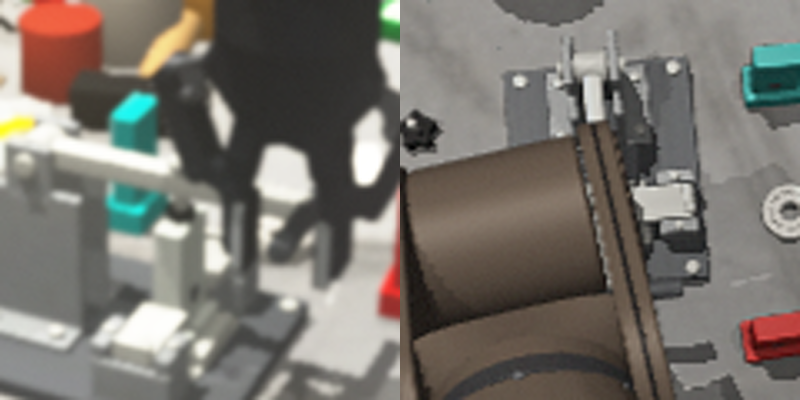

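The side crop shows the bar between the two fingers, with its end at (290,235). I close on it.

>>> {"method": "drive_tool", "body": {"moves": [[[0,0,0],[-0.005,0,0.002],0.02],[[0,0,0],[0,0,0],0.0],[[0,0,0],[0,0,0],0.0],[[0,0,0],[0,0,0],0.0],[[0,0,0],[0,0,0],0.0]], "grip_force": 30}}

```text
time: 2.7
eef_pos: [0.5011, 0.1643, 0.1102]
tcp_rot: [0.705, 0.709, 0.001, 0.001]
contact_force: [2.6, -3.8, 3.0]
opening: 0.137
finger_force: 29.5
```

```bash
python3 go.py; python3 - <<'E'
import numpy as np
# arc: tool y=+X, z=-Z ; pivot (.6505,.112) r .15
th=np.linspace(0,2.15,16)
x=-.15*np.cos(th);z=.15*np.sin(th)
print(np.c_[th[1:],np.diff(x),-np.diff(z)].round(4))
E
```

```text
t 2.7 p [0.5011 0.1643 0.1102] F [ 2.6 -3.8  3. ] open 0.137 ff 29.491873383522034
turn [0.0026 0.0007 0.0061]
[[ 1.4330e-01  1.5000e-03 -2.1400e-02]
 [ 2.8670e-01  4.6000e-03 -2.1000e-02]
 [ 4.3000e-01  7.5000e-03 -2.0100e-02]
 [ 5.7330e-01  1.0300e-02 -1.8800e-02]
 [ 7.1670e-01  1.2900e-02 -1.7200e-02]
 [ 8.6000e-01  1.5200e-02 -1.5100e-02]
 [ 1.0033e+00  1.7200e-02 -1.2800e-02]
 [ 1.1467e+00  1.8900e-02 -1.0200e-02]
 [ 1.2900e+00  2.0200e-02 -7.4000e-03]
 [ 1.4333e+00  2.1000e-02 -4.5000e-03]
 [ 1.5767e+00  2.1400e-02 -1.4000e-03]
 [ 1.7200e+00  2.1400e-02  1.7000e-03]
 [ 1.8633e+00  2.1000e-02  4.7000e-03]
 [ 2.0067e+00  2.0100e-02  7.7000e-03]
 [ 2.1500e+00  1.8800e-02  1.0400e-02]]
```

>>> {"method": "drive_tool", "body": {"moves": [[[0,0,0],[0,0.0015,-0.0214],0.0],[[0,0,0],[0,0.0046,-0.021],0.0],[[0,0,0],[0,0.0075,-0.02],0.0],[[0,0,0],[0,0.0103,-0.0188],0.0],[[0,0,0],[0,0.0129,-0.0172],0.0]]}}

```text
time: 3.32
eef_pos: [0.5344, 0.1643, 0.2065]
tcp_rot: [0.705, 0.709, -0.004, -0.003]
contact_force: [-2.8, -4.1, -0.8]
opening: 0.141
finger_force: 29.2
```

>>> {"method": "drive_tool", "body": {"moves": [[[0,0,0],[0,0.0152,-0.0151],0.0],[[0,0,0],[0,0.0172,-0.0128],0.0],[[0,0,0],[0,0.0189,-0.0102],0.0],[[0,0,0],[0,0.0202,-0.0074],0.0],[[0,0,0],[0,0.021,-0.0045],0.0]]}}

```text
time: 3.95
eef_pos: [0.6288, 0.1645, 0.2594]
tcp_rot: [0.705, 0.709, -0.002, -0.0]
contact_force: [-2.0, -4.9, 2.0]
opening: 0.141
finger_force: 30.9
```

>>> {"method": "drive_tool", "body": {"moves": [[[0,0,0],[0,0.0214,-0.0014],0.0],[[0,0,0],[0,0.0214,0.0017],0.0],[[0,0,0],[0,0.021,0.0047],0.0],[[0,0,0],[0,0.0201,0.0077],0.0],[[0,0,0],[0,0.0188,0.0104],0.0]]}}

```text
time: 4.58
eef_pos: [0.7317, 0.1646, 0.2342]
tcp_rot: [0.705, 0.709, -0.003, -0.001]
contact_force: [-2.5, -5.5, 0.5]
opening: 0.139
finger_force: 32.8
```

>>> {"method": "drive_tool", "body": {"moves": [[[0,0,0],[0,0,0],0.06],[[0,0,0],[0,0,0],0.06],[[0,0,0],[0,0,0],0.06],[[0,0,0],[0,0,-0.03],0.06],[[0,0,0],[0,0,-0.03],0.06]]}}

```text
time: 5.2
eef_pos: [0.7313, 0.1667, 0.2955]
tcp_rot: [0.705, 0.709, -0.0, -0.0]
contact_force: [1.7, -0.2, -0.1]
opening: 0.702
finger_force: 0.0
```

```bash
python3 go.py .5705 .1375 .21
```

```text
t 5.2 p [0.7313 0.1667 0.2955] F [ 1.7 -0.2 -0.1] open 0.702 ff 0.0
turn [-0.0008 -0.0004  0.0068]
shift D-frame [-0.0292 -0.1608  0.0855]  tool [-0.0281 -0.1609  0.0857]
```

>>> {"method": "drive_tool", "body": {"moves": [[[0,0,0.0068],[-0.005,-0.04,0],0.06],[[0,0,0],[-0.006,-0.04,0.01],0.06],[[0,0,0],[-0.006,-0.04,0.025],0.06],[[0,0,0],[-0.006,-0.035,0.025],0.06],[[0,0,0],[-0.006,-0.006,0.025],0.06]]}}

```text
time: 5.82
eef_pos: [0.5686, 0.1375, 0.2098]
tcp_rot: [0.707, 0.707, 0.0, -0.0]
contact_force: [0.2, -0.2, -0.2]
opening: 0.7
finger_force: 0.0
```

```bash
python3 go.py .5705 .1375 .07; python3 - <<'E'
from plant import ctrl
import cv2
c=ctrl.read_camera("side");a=ctrl.read_camera("top")
i=cv2.hconcat([cv2.resize(x,(400,400),interpolation=cv2.INTER_CUBIC) for x in(c["image"][195:295,200:300],a["image"][150:270,200:320])])
cv2.imwrite("pics/g2.png",cv2.cvtColor(i,cv2.COLOR_RGB2BGR))
E
```

```text
t 5.825 p [0.5686 0.1375 0.2098] F [ 0.2 -0.2 -0.2] open 0.7 ff 0.0
turn [ 0.0004 -0.0006  0.0004]
shift D-frame [-0.      0.0019  0.1398]  tool [-0.0001  0.0019  0.1398]
```

View pics/g2.png

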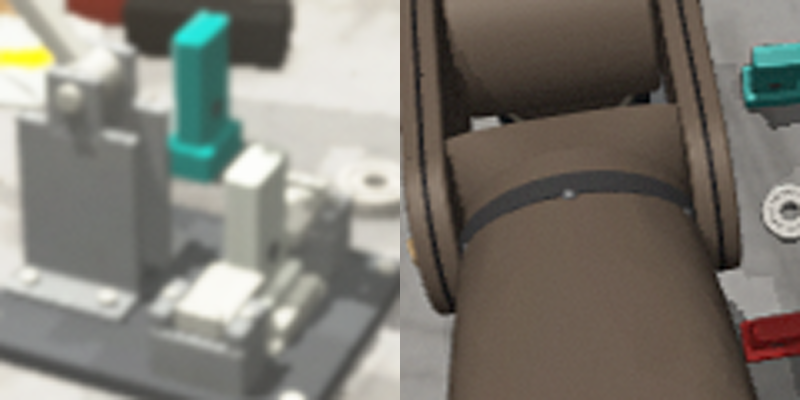

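The clamp arm now lies back. The stem's top face is centred at crop (256,163), which is side pixel (264.0,235.8). I check it against the estimate.

```bash
python3 - <<'E'
import pickle
from h import *
S=pickle.load(open("c0.pkl","rb"))["side"];T=pickle.load(open("c0.pkl","rb"))["top"]
print(plane(S,(264,235.75),.09))
for p in((225,175),(250,183),(287,150),(262,143)): print(plane(S,(200+p[0]/4,195+p[1]/4),.09))
print("two-view stem top left edge, inner/outer corners",tri(S,(256.25,238.75),T,(252.3,206)),tri(S,(262.5,240.75),T,(252.5,212)))
E
```

```text
[0.5702772  0.13277346 0.09      ]
[0.57819016 0.14742946 0.09      ]
[0.56584426 0.1489571  0.09      ]
[0.56252061 0.11698434 0.09      ]
[0.57487503 0.11598783 0.09      ]
two-view stem top left edge, inner/outer corners (array([0.57588601, 0.15228125, 0.09321326]), np.float64(0.00011796436045682189)) (array([0.56323467, 0.15312991, 0.09274698]), np.float64(0.001433790339068236))
```

>>> {"method": "drive_tool", "body": {"moves": [[[0,0,0],[-0.0005,0.001,0.04],0.06],[[0,0,0],[0,0,0.04],0.06],[[0,0,0],[0,0,0.04],0.06],[[0,0,0],[0,0,0.0195],0.05],[[0,0,0],[0,0,0],0.03]]}}

```text
time: 6.55
eef_pos: [0.5719, 0.1366, 0.0697]
tcp_rot: [0.707, 0.707, -0.001, -0.001]
contact_force: [0.5, -0.5, 1.0]
opening: 0.385
finger_force: 0.0
```

>>> {"method": "drive_tool", "body": {"moves": [[[0,0,0],[0,0,0],0.0],[[0,0,0],[0,0,0],0.0],[[0,0,0],[0,0,0],0.0],[[0,0,0],[0,0,0],0.0]], "grip_force": 60}}

```text
time: 7.05
eef_pos: [0.5728, 0.1366, 0.0719]
tcp_rot: [0.707, 0.707, 0.001, 0.001]
contact_force: [-2.1, -0.0, 5.0]
opening: 0.181
finger_force: 60.9
```

```bash
python3 go.py; python3 - <<'E'
from h import *
from plant import ctrl
s=ctrl.get_state();p0=np.array(s["eef_pos"]);R0=Rot.from_quat(s["tcp_rot"])
for sg in(1,-1):
    c=np.array([p0[0],.137+sg*.0225,.012])  # foot edge leant to
    pp,RR=p0,R0
    for k in range(1,5):
        a=Rot.from_rotvec([-sg*np.radians(3.25)*k,0,0])
        p=c+a.apply(p0-c);R=a*R0
        print(sg,k,"before-turn shift",RR.inv().apply(p-pp),"after",R.inv().apply(p-pp),"turn",(RR.inv()*R).as_rotvec(),p)
        pp,RR=p,R
E
```

```text
t 7.05 p [0.5728 0.1366 0.0719] F [-2.1 -0.   5. ] open 0.181 ff 60.91076731681824
turn [ 0.0018 -0.0004 -0.0008]
1 1 before-turn shift [ 3.43169643e-03 -5.62892483e-07 -1.19903029e-03] after [ 3.35820095e-03 -1.57011521e-07 -1.39165394e-03] turn [-4.50582378e-05 -5.67230905e-02 -1.02330352e-04] [0.57281495 0.1400603  0.07307499]
1 2 before-turn shift [ 3.43169643e-03 -5.62892483e-07 -1.19903029e-03] after [ 3.35820095e-03 -1.57011521e-07 -1.39165394e-03] turn [-4.50582378e-05 -5.67230905e-02 -1.02330352e-04] [0.57281495 0.14355408 0.07407885]
1 3 before-turn shift [ 3.43169643e-03 -5.62892483e-07 -1.19903029e-03] after [ 3.35820095e-03 -1.57011521e-07 -1.39165394e-03] turn [-4.50582378e-05 -5.67230905e-02 -1.02330352e-04] [0.57281495 0.14709915 0.07488302]
1 4 before-turn shift [ 3.43169643e-03 -5.62892483e-07 -1.19903029e-03] after [ 3.35820095e-03 -1.57011521e-07 -1.39165394e-03] turn [-4.50582378e-05 -5.67230905e-02 -1.02330352e-04] [0.57281495 0.1506841  0.07548493]
-1 1 before-turn shift [-3.42961506e-03  4.81618662e-06 -1.15954432e-03] after [-3.35836094e-03  5.10698714e-06 -1.35211367e-03] turn [4.50582378e-05 5.67230905e-02 1.02330352e-04] [0.57281495 0.133199   0.07303293]
-1 2 before-turn shift [-3.42961506e-03  4.81618662e-06 -1.15954432e-03] after [-3.35836094e-03  5.10698714e-06 -1.35211367e-03] turn [4.50582378e-05 5.67230905e-02 1.02330352e-04] [0.57281495 0.1297088  0.07399486]
-1 3 before-turn shift [-3.42961506e-03  4.81618662e-06 -1.15954432e-03] after [-3.35836094e-03  5.10698714e-06 -1.35211367e-03] turn [4.50582378e-05 5.67230905e-02 1.02330352e-04] [0.57281495 0.12616968 0.07475738]
-1 4 before-turn shift [-3.42961506e-03  4.81618662e-06 -1.15954432e-03] after [-3.35836094e-03  5.10698714e-06 -1.35211367e-03] turn [4.50582378e-05 5.67230905e-02 1.02330352e-04] [0.57281495 0.12259302 0.07531804]
```

>>> {"method": "drive_tool", "body": {"moves": [[[0,0,0],[0.0,0,0],0.0],[[0,-0.0567,0],[0.0038,0,-0.0013],0.0],[[0,-0.0567,0],[0.0036,0,-0.0013],0.0],[[0,-0.0567,0],[0.0034,0,-0.0013],0.0],[[0,-0.0567,0],[0.0034,0,-0.0013],0.0]], "grip_force": 110}}

```text
time: 7.68
eef_pos: [0.5728, 0.1465, 0.0742]
tcp_rot: [0.702, 0.703, -0.084, 0.084]
contact_force: [1.8, -19.6, -5.5]
opening: 0.172
finger_force: 107.0
```

>>> {"method": "drive_tool", "body": {"moves": [[[0,0,0],[0,0,0],0.0],[[0,0,0],[0,0,0],0.0]]}}

```text
time: 7.92
eef_pos: [0.5728, 0.1466, 0.0741]
tcp_rot: [0.702, 0.703, -0.083, 0.083]
contact_force: [0.9, -14.0, -2.7]
opening: 0.173
finger_force: 107.7
```

```bash
python3 go.py; python3 - <<'E'
from plant import ctrl
import cv2
c=ctrl.read_camera("side")
i=cv2.resize(c["image"][200:300,200:300],(600,600),interpolation=cv2.INTER_CUBIC)
cv2.imwrite("pics/g3.png",cv2.cvtColor(i,cv2.COLOR_RGB2BGR))
E
```

```text
t 7.925 p [0.5728 0.1466 0.0741] F [  0.9 -14.   -2.7] open 0.173 ff 107.70179271697998
turn [0.0002 0.2349 0.0008]
```

View pics/g3.png

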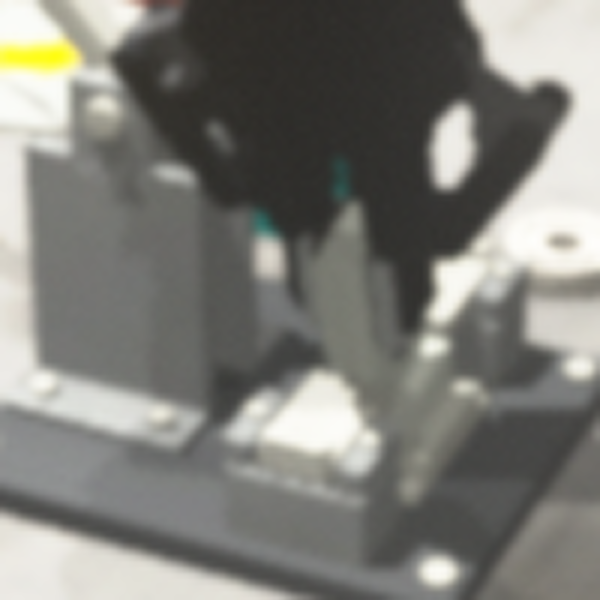

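The block and gripper lean to the left. The left jaw's inner end lies at crop (330,385), against the stem. The hand moved 10 mm instead of 13, so I push a little more.

>>> {"method": "drive_tool", "body": {"moves": [[[0,0,0],[0.003,0,-0.0007],0.0],[[0,0,0],[0.002,0,-0.0004],0.0],[[0,0,0],[0,0,0],0.0]]}}

```text
time: 8.35
eef_pos: [0.5729, 0.1473, 0.074]
tcp_rot: [0.701, 0.703, -0.087, 0.085]
contact_force: [1.0, -28.4, -2.0]
opening: 0.168
finger_force: 107.2
```

```bash
python3 go.py
```

```text
t 8.35 p [0.5729 0.1473 0.074 ] F [  1.  -28.4  -2. ] open 0.168 ff 107.22265005111694
turn [-0.0019  0.2439  0.002 ]
```

```bash
cat > jaw.py <<'E'
import pickle
from h import *
from plant import ctrl
d=pickle.load(open("c0.pkl","rb"))
J={}
c=ctrl.read_camera("side");pickle.dump(c,open("cn.pkl","wb"))
S=d["side"]
for n,y,sg in(("L",.179,1),("R",.096,-1)):
    X=np.array([.5715,y,.046]);a=proj(S,X);b=proj(S,X+[0,sg*.004,0]);print(n,"px",a,"4mm ->",b-a)
g0=cv2.cvtColor(S["image"],cv2.COLOR_RGB2GRAY);g1=cv2.cvtColor(c["image"],cv2.COLOR_RGB2GRAY)
i=cv2.vconcat([cv2.resize(g[240:290,225:310],None,fx=6,fy=6,interpolation=cv2.INTER_CUBIC) for g in(g0,g1)])
import sys;cv2.imwrite(sys.argv[1],i)
E
python3 jaw.py pics/j1.png
```

```text
L px [251.95739265 270.77068336] 4mm -> [-1.01822773  1.24753456]
R px [271.36320707 246.99464239] 4mm -> [ 0.85926385 -1.05277171]
```

View pics/j1.png

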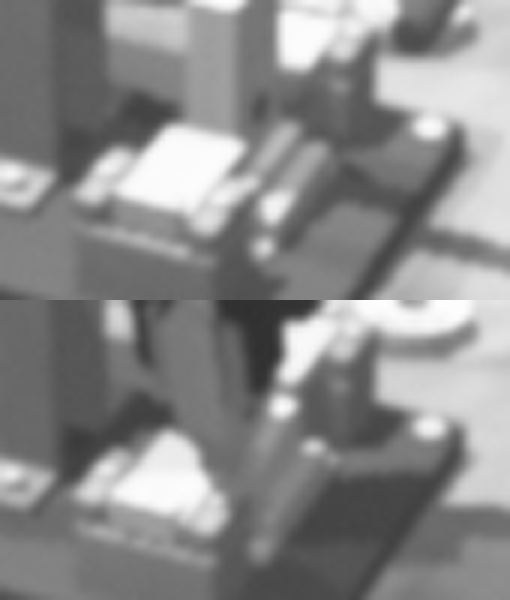

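The left jaw's front edge appears to have moved outward by about (-6,+6) crop px, roughly 1 image px (about 4 mm). I measure it along the direction of motion.

```bash
cat > edge.py <<'E'
import pickle,sys
from h import *
S=pickle.load(open("c0.pkl","rb"))["side"]["image"];N=pickle.load(open("cn.pkl","rb"))["image"]
g=[cv2.cvtColor(x,cv2.COLOR_RGB2GRAY).astype(np.float32) for x in(S,N)]
u=np.array([-1.018,1.2475]);t=np.arange(-3,3.01,.05)  # units of 4 mm
for k in(.3,.45,.6,.75):
    p=np.array([244.7,271.7])*(1-k)+np.array([256.7,275.8])*k  # jaw's top outer edge in first picture
    P=p+t[:,None]*u; out=[]
    for G in g:
        v=cv2.remap(G,P[:,0:1].astype(np.float32),P[:,1:].astype(np.float32),cv2.INTER_LINEAR).ravel()
        dv=np.gradient(cv2.GaussianBlur(v,(1,9),0).ravel()); i=np.argmin(dv[20:-20])+20
        out.append(t[i]*4)
    print(k,"edge mm before/after",np.round(out,2),"shift",round(out[1]-out[0],2))
E
python3 edge.py
```

```text
0.3 edge mm before/after [0.8 3.8] shift 3.0
0.45 edge mm before/after [1.  3.6] shift 2.6
0.6 edge mm before/after [0.6 3.4] shift 2.8
0.75 edge mm before/after [-0.   2.6] shift 2.6
```

The shift is about 2.75 mm, which leaves too little margin. I press the pivot edge down and lean a bit more.

>>> {"method": "drive_tool", "body": {"moves": [[[0,0,0],[0.0,0,0.003],0.0],[[0,-0.03,0],[0.003,0,0],0.0],[[0,-0.03,0],[0.003,0,0],0.0],[[0,0,0],[0,0,0],0.0]], "grip_force": 120}}

```text
time: 8.9
eef_pos: [0.5726, 0.1496, 0.0737]
tcp_rot: [0.698, 0.699, -0.113, 0.108]
contact_force: [-5.5, -37.6, 15.2]
opening: 0.171
finger_force: 120.1
```

```bash
python3 go.py; python3 jaw.py pics/j2.png >/dev/null; python3 edge.py;python3 -c "
from plant import ctrl;print(ctrl.get_state()['wrist_torque'])"
```

```text
t 8.9 p [0.5726 0.1496 0.0737] F [ -5.5 -37.6  15.2] open 0.171 ff 120.07876753807068
turn [-0.0073  0.3129  0.0009]
0.3 edge mm before/after [0.8 4.2] shift 3.4
0.45 edge mm before/after [1.  4.6] shift 3.6
0.6 edge mm before/after [0.6 4.6] shift 4.0
0.75 edge mm before/after [-0.   3.2] shift 3.2
[-4.95645057  0.92993636 -0.15837199]
```

>>> {"method": "drive_tool", "body": {"moves": [[[0,-0.03,0],[0.003,0,0],0.0],[[0,-0.03,0],[0.003,0,0],0.0],[[0,0,0],[0,0,0],0.0]]}}

```text
time: 9.32
eef_pos: [0.5729, 0.1585, 0.0735]
tcp_rot: [0.695, 0.695, -0.132, 0.128]
contact_force: [-6.3, -22.6, 18.7]
opening: 0.17
finger_force: 121.7
```

```bash
python3 go.py; python3 jaw.py pics/j2.png >/dev/null; python3 edge.py
```

```text
t 9.325 p [0.5729 0.1585 0.0735] F [ -6.3 -22.6  18.7] open 0.17 ff 121.711106300354
turn [-0.0054  0.3701  0.0005]
0.3 edge mm before/after [0.8 8. ] shift 7.2
0.45 edge mm before/after [1. 8.] shift 7.0
0.6 edge mm before/after [ 0.6 -2.4] shift -3.0
0.75 edge mm before/after [-0.  -0.4] shift -0.4
```

View pics/j2.png

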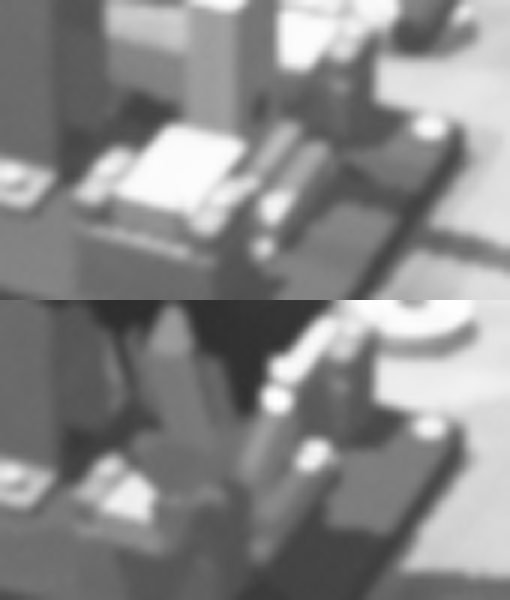

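The block leaned further at a jump: the lean is about 0.3 rad and the left jaw is pushed back about 7 mm. I return upright, open to let the block seat itself, and regrip.

>>> {"method": "drive_tool", "body": {"moves": [[[0,0.06,0],[-0.006,0,0],0.0],[[0,0.06,0],[-0.006,0,0],0.0],[[0,0.03,0],[-0.005,0,-0.001],0.0],[[0,0.05,0],[-0.0034,0,0.001],0.0],[[0,0.05,0],[-0.0034,0,0.001],0.0]]}}

```text
time: 10.0
eef_pos: [0.5723, 0.1439, 0.0732]
tcp_rot: [0.707, 0.706, -0.033, 0.034]
contact_force: [-1.7, 0.5, -0.5]
opening: 0.17
finger_force: 120.5
```

>>> {"method": "drive_tool", "body": {"moves": [[[0,0.05,0],[-0.0037,0,0.001],0.0],[[0,0.047,0],[-0.0037,0,0.001],0.0],[[0,0,0],[0,0,0],0.0]]}}

```text
time: 10.38
eef_pos: [0.5723, 0.1377, 0.0722]
tcp_rot: [0.708, 0.706, 0.002, -0.001]
contact_force: [-0.6, 6.1, 1.0]
opening: 0.17
finger_force: 120.7
```

```bash
python3 go.py .572 .1366 .070
```

```text
t 10.375 p [0.5723 0.1377 0.0722] F [-0.6  6.1  1. ] open 0.17 ff 120.66357135772705
turn [ 0.0012 -0.0052 -0.0038]
shift D-frame [-0.0011 -0.0003  0.0022]  tool [-0.0011 -0.0003  0.0022]
```

>>> {"method": "drive_tool", "body": {"moves": [[[0,0,0],[0,0,0],0.03],[[0,0,0],[0,0,0],0.03],[[0,0,0],[0,0,0],0.03],[[0,0,0],[0,0,0],0.03]], "grip_force": 110}}

```text
time: 10.88
eef_pos: [0.5722, 0.1362, 0.0715]
tcp_rot: [0.707, 0.707, 0.0, 0.0]
contact_force: [0.4, -0.1, -0.2]
opening: 0.353
finger_force: 0.0
```

```bash
python3 go.py .572 .1366 .070;python3 jaw.py pics/j3.png >/dev/null; python3 edge.py
```

```text
t 10.875 p [0.5722 0.1362 0.0715] F [ 0.4 -0.1 -0.2] open 0.353 ff 0.0
turn [ 0.0003 -0.     -0.0008]
shift D-frame [ 0.0004 -0.0002  0.0015]  tool [ 0.0004 -0.0002  0.0015]
0.3 edge mm before/after [0.8 8. ] shift 7.2
0.45 edge mm before/after [1. 8.] shift 7.0
0.6 edge mm before/after [0.6 8. ] shift 7.4
0.75 edge mm before/after [-0.   4.8] shift 4.8
```

View pics/j3.png

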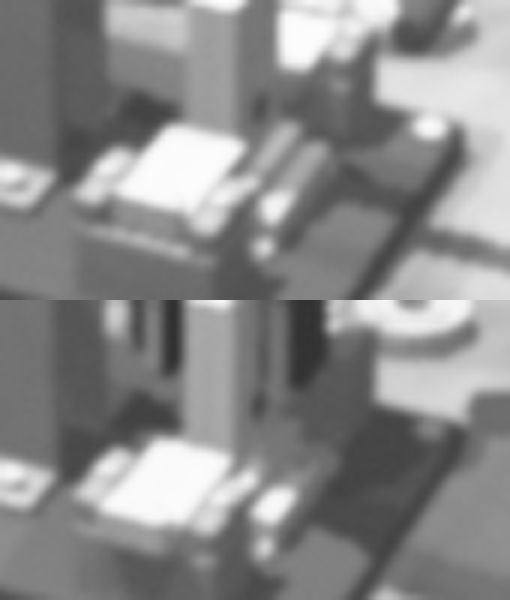

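The picture shows the block upright and seated, with its stem at crop (187–275, 300–440). The left jaw is clearly back by about 7 mm. I regrip and lean the other way.

>>> {"method": "drive_tool", "body": {"moves": [[[0,0,0],[0,0.0005,0.001],0.0],[[0,0,0],[0,0,0],0.0],[[0,0,0],[0,0,0],0.0],[[0,0,0],[0,0,0],0.0],[[0,0,0],[0,0,0.001],0.0]], "grip_force": 110}}

```text
time: 11.55
eef_pos: [0.5724, 0.1364, 0.0709]
tcp_rot: [0.707, 0.707, -0.001, -0.0]
contact_force: [-6.7, -1.0, 13.6]
opening: 0.173
finger_force: 108.5
```

>>> {"method": "drive_tool", "body": {"moves": [[[0,0.0567,0],[-0.0042,0,-0.001],0.0],[[0,0.0567,0],[-0.0042,0,-0.001],0.0],[[0,0.0567,0],[-0.004,0,-0.001],0.0],[[0,0.0567,0],[-0.004,0,-0.001],0.0],[[0,0,0],[0,0,0],0.0]]}}

```text
time: 12.18
eef_pos: [0.5725, 0.1227, 0.0745]
tcp_rot: [0.703, 0.701, 0.083, -0.084]
contact_force: [-4.6, 9.0, 12.1]
opening: 0.174
finger_force: 108.1
```

```bash
python3 go.py
```

```text
t 12.175 p [0.5725 0.1227 0.0745] F [-4.6  9.  12.1] open 0.174 ff 108.09028029441833
turn [-0.0016 -0.2363 -0.0035]
```

>>> {"method": "drive_tool", "body": {"moves": [[[0,0.03,0],[-0.002,0,0],0.0],[[0,0.03,0],[-0.002,0,0],0.0],[[0,0,0],[0,0,0],0.0],[[0,0,0],[0,0,0],0.0]]}}

```text
time: 12.68
eef_pos: [0.5726, 0.1192, 0.0748]
tcp_rot: [0.7, 0.699, 0.103, -0.105]
contact_force: [-6.9, 8.7, 17.9]
opening: 0.168
finger_force: 108.8
```

```bash
python3 go.py
```

```text
t 12.675 p [0.5726 0.1192 0.0748] F [-6.9  8.7 17.9] open 0.168 ff 108.75181674957275
turn [-0.0021 -0.2957 -0.001 ]
```

>>> {"method": "drive_tool", "body": {"moves": [[[0,-0.058,0],[0.004,0,0],0.0],[[0,-0.057,0],[0.0042,0,0.001],0.0],[[0,-0.057,0],[0.004,0,0.001],0.0],[[0,-0.057,0],[0.0042,0,0.001],0.0],[[0,-0.058,0],[0.004,0,0.0005],0.0]]}}

```text
time: 13.3
eef_pos: [0.5723, 0.1367, 0.0709]
tcp_rot: [0.707, 0.707, -0.001, 0.001]
contact_force: [-1.8, -1.0, 2.9]
opening: 0.169
finger_force: 108.0
```

>>> {"method": "drive_tool", "body": {"moves": [[[0,0,0],[0,0,0],0.0]]}}

```text
time: 13.42
eef_pos: [0.5723, 0.1372, 0.0709]
tcp_rot: [0.707, 0.707, 0.0, -0.0]
contact_force: [-1.3, 1.2, 2.4]
opening: 0.173
finger_force: 107.5
```

```bash
python3 go.py .572 .137 .12; python3 - <<'E'
import pickle
from h import *
from plant import ctrl
c=ctrl.read_camera("side");S=pickle.load(open("c0.pkl","rb"))["side"]
i=cv2.hconcat([cv2.resize(x[225:300,215:315],(400,300),interpolation=cv2.INTER_CUBIC) for x in(S["image"],c["image"])])
cv2.imwrite("pics/k.png",cv2.cvtColor(i,cv2.COLOR_RGB2BGR))
E
```

```text
t 13.425 p [0.5723 0.1372 0.0709] F [-1.3  1.2  2.4] open 0.173 ff 107.5197422504425
turn [-0.0001 -0.0005  0.0009]
shift D-frame [-0.0002 -0.0003 -0.0491]  tool [-0.0002 -0.0003 -0.0491]
```

>>> {"method": "drive_tool", "body": {"moves": [[[0,0,0],[0,0,-0.004],0.0],[[0,0,0],[0,0,-0.005],0.0],[[0,0,0],[0,0,-0.005],0.0],[[0,0,0],[0,0,0],0.0]]}}

```text
time: 13.98
eef_pos: [0.5731, 0.1362, 0.0859]
tcp_rot: [0.708, 0.707, 0.001, 0.001]
contact_force: [0.5, 0.1, -1.9]
opening: 0.173
finger_force: 107.1
```

>>> {"method": "drive_tool", "body": {"moves": [[[0,0,0],[0,0,-0.012],0.0],[[0,0,0],[0,0,-0.014],0.0],[[0,0,0],[0,0,-0.014],0.0],[[0,0,0],[0,0,-0.009],0.0],[[0,0,0],[0,0,0],0.0]]}}

```text
time: 14.6
eef_pos: [0.5733, 0.1364, 0.1356]
tcp_rot: [0.707, 0.707, 0.001, 0.001]
contact_force: [0.0, 0.1, -2.6]
opening: 0.171
finger_force: 107.2
```

>>> {"method": "drive_tool", "body": {"moves": [[[0,0,0],[0,0,0],0.0],[[0,0,0],[0,0,0],0.0],[[0,0,0],[0,0,0],0.0],[[0,0,0],[0,0,0],0.0]]}}

```text
time: 15.1
eef_pos: [0.5724, 0.1364, 0.1339]
tcp_rot: [0.707, 0.707, -0.0, -0.0]
contact_force: [0.8, 0.0, -2.5]
opening: 0.174
finger_force: 107.2
```

```bash
python3 go.py; python3 - <<'E'
from h import *
from plant import ctrl
c=ctrl.read_camera("side")
i=cv2.resize(c["image"][190:300,190:320],None,fx=5,fy=5,interpolation=cv2.INTER_CUBIC)
cv2.imwrite("pics/end.png",cv2.cvtColor(i,cv2.COLOR_RGB2BGR))
E
```

```text
t 15.1 p [0.5724 0.1364 0.1339] F [ 0.8  0.  -2.5] open 0.174 ff 107.17015743255615
turn [-0.0006  0.0001 -0.0008]
```

View pics/end.png

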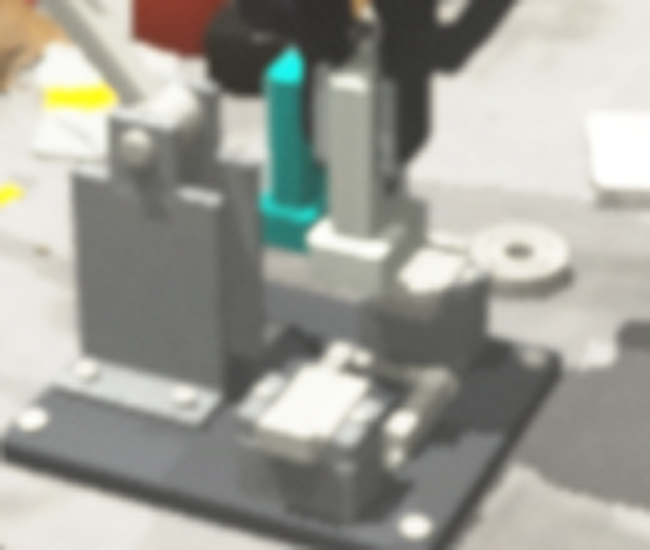

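The block hangs upright in the fingers, its foot at crop (350,260), clear above both jaws. The clamp arm lies back at (90,50). I hand in.

```bash
python3 -c "
from plant import ctrl;print(ctrl.sign_off())"
```

```text
the job is handed in; nothing more can be done
None
```

The job is handed in, with no verdict returned: the clamp is back, both jaws were rocked off the foot (left about 7 mm by camera, right only inferred), and the block is held upright about 3 cm above the jaws; the left lean jumped to about 0.37 rad at the tool, under the 0.5 limit.

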